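Release the board trimmer's cutting arm and hold it up

ROBOT

A 6-joint arm with a two-finger parallel gripper is mounted at the origin on the work surface. World frame = base frame: x ahead of the robot, y to its left, z up, the work surface at z = 0. Lengths are in mm, angles in rad, forces in N, time in s.
With the tool pointing down it reaches from about 300 to 775 mm from the base axis. Payload 14.6 kg.
Tool frame: the origin (TCP) lies at the very end of the fingers, on their centre line; the grasp point (between the pads) lies 19 mm behind it (grip_point_offset is the distance from the TCP to the grasp point, in mm); z points along the fingers, y is the line along which they close (so a half turn about z gives the same grasp; the last joint's range is limited). The gripper opens to 94 mm and grips with 3 to 60 N. Pads are 16 mm wide; open, the fingers measure 119 mm over their backs; the gripper's body (75 mm by 177 mm) begins 78 mm behind the grasp point.
Start: joints at [-1.24, 0.3, 1.521, -0, 1.321, -0.067], TCP at [213.057, -507.046, 205.446] pointing down, gripper open.
Joint ranges: [-3.03, 3.03], [-0.79, 2.21], [0.23, 2.52], [-1.04, 4.18], [0, 3.07], [-2.55, 2.55]. Speed limits (rad/s): [2.22, 2.22, 2.57, 3.14, 3.14, 3.14].

INTERFACE

Orientations are given as [roll, pitch, yaw] about the fixed x, y, z axes, in that order (R = Rz(yaw) Ry(pitch) Rx(roll)).
In Python, from cell import read_state, camera, camera_info, sign_off, grip_point_offset gives the robot as it stands.
- The arm moves only by the shell command python3 -m handwheel 'ROWS' [FORCE]. ROWS is text: rows parted by semicolons, each of 5 numbers parted by spaces: the shift along the world's x, y, z in units of 40 mm (1.0 is 40 mm), then the turn about the world's z in units of 5 degrees (1.0 is 5 degrees), then the closure, from 0 (fully open) to 1 (shut). In form: dx dy dz yaw gripper; .... A call has 1 to 12 rows; each row shifts and turns the commanded pose from where the row before left it; what a row does not reach is not made up. A row lasts 1/12 s, in which the tool goes at most 41.7 mm and 7.16 degrees, less where a joint would pass 70% of its speed; a pose out of reach is approached as far as the arm can. A call is refused whole if a number of a shift passes 1 or a number of a turn 1, either way. A call with a gripper value outside its range is refused whole. The fingers move at their own pace and stop on an object; FORCE is the grip in N (left out, the last holds). Time passes only in rows, so rows that do not move let the fingers close. It gives the time, the measured TCP pose, the force, the opening and the grip force at its end, in the units of the state.
- read_state(): the state, without advancing time (a new reading comes with each control period).
- camera(name): name is "scene" or "top"; returns (picture, depth): 384x512x3 uint8, red, green, blue; 384x512 float32, mm along the optical axis (not along the pixel's ray), 0 where there is no reading.
- camera_info(name): a dict with "intrinsics" (3x3 intrinsics, pixels), "world_from_camera" (4x4, takes a point from camera to world coordinates). Camera axes: x right, y down, z forward; pixel columns grow to the right and rows downward; lengths in mm; the calibration is good to about 2 mm. A picture is of the moment at which its call begins. camera_info takes no time and is no camera call.
- sign_off(): hands the job in; it is judged then, once.
The state is a dict: "clock": time; "joints": joint angles; "qd": joint speeds; "effort": joint torques, N m; "eef_pos": TCP position; "eef_rot": TCP orientation; "wrist_force": force on the tool from outside, world axes, zero at the start; "moment": the same for the moment, N m; "finger_gap": finger opening in mm; "finger_force": force on a finger pad.
Only numpy, scipy, OpenCV 4.12 (cv2) and the standard library are available. Lean on these libraries where they do the work, as an engineer would, in place of code of your own. Each camera call takes 0.05 s, during which the arm holds its last target. There are 200 camera calls.

TASK

Open the board trimmer for me: take its red grip, draw it sideways, away from the bed, against its spring until you feel it reach its stop, then lift the arm smoothly off its ball-headed catch stud and raise it to about 30 degrees. Do not heave on the arm while it is still caught, do not let it fall or fling it up, and leave the mount card and the other things on the table as they are. Finish while still holding the arm up steadily by its red grip: I am going to slide the card across beneath it, and the arm drops if let go.

Things in the scene. Friction and masses are not known exactly. Their poses are not given: they have to be found in the camera images.
- trimmer: Guillotine board trimmer fixed to the table; grey bed 390 x 280 mm, top 31 mm up. Origin on the table under the catch stud, at the bed's near right corner. x runs along the cutting edge away from the robot to the pivot (within 20 degrees of world x), y towards the bed, -y to the arm's outer side. With the arm down the red grip's centre is at (-88, 0, 76) mm, in front of the bed, free air below it
- grip: Red round hand grip at the arm's near end, 26 mm diameter, 96 mm long, level with the arm down. Origin at its centre, x along it to the pivot, y to the bed. Fixed to the sliding catch: pulled sideways it draws the catch, lifted it raises the arm (4 to 5 N). Pinched across its diameter from above it swivels between flat fingers. At 30 degrees its centre is 290 mm above the table, 69 mm nearer the pivot
- latch (a joint): Sliding catch with the red grip, m: 0 = sprung home, its steel keyhole plate under the stud's head; grows as the grip is drawn sideways away from the bed (trimmer -y) to a solid stop at 0.014. A spring pushes it home: 6 N at 0, 13 N at the stop. The stud comes free from about 0.010 on; it springs back when let go
- nose (a point): Centre of the nose casting (58 x 40 x 28 mm) at the near end of the green cutting arm, over the stud, at trimmer (0, 0, 76) mm; a steel plate and two spring barrels beside it reach out to y = -66. The arm turns about the trimmer's y axis through a pivot bolt at trimmer (345, 0, 55) mm. Axes as the trimmer's with the arm down; its z axis then leans from vertical by the arm's angle
- stud: Ball-headed steel catch stud under the arm's nose, fixed to the trimmer; head 20 mm wide, 44 to 58 mm above the table. Origin as the trimmer's. While caught, the arm has only about 2 mm of play here. Off the stud it swings freely up to 69 degrees; it weighs about 0.65 kg, has no counter-spring and falls if let go
- mount_card: Primed mount card with a small landscape, 150 x 190 x 5 mm, loose on the near half of the trimmer's bed. Origin at the centre of its underside. Bystander. Two other bed parts: an aluminium rule across the far end of the bed (trimmer x 316 to 338, 43 mm high) and a clear finger guard beside the arm (y 24 to 27, 63 mm high)
- tube_red: Paint tube, white with a red band and cap, 113 mm long along its x axis, 36 mm wide, 22 mm high, lying on the table; origin at the centre of its underside. Bystander
- tube_yellow: The same kind of paint tube with yellow band and cap. Bystander
- tube_blue: The same kind of paint tube with blue band and cap. Bystander
- brush_jar: Green glass jar, 76 mm in diameter and 90 mm high, with brushes sticking up to 250 mm above the table; origin at the centre of its underside. Stands on the outer (right) side of the trimmer. Bystander
- solvent_tin: White and blue solvent tin, 60 x 90 x 115 mm with a red cap up to 131 mm, standing on the outer (right) side of the trimmer; origin at the centre of its underside. Bystander
- palette_knife: Palette knife lying on the table on the outer (right) side of the grip, 205 mm long along its x axis, wooden handle 16 mm wide and 12 mm high; origin on its underside, 97 mm from the handle's end. Bystander

How it is judged (in metres and radians):
On the way, in this order (a step that is already met when the one before it is completed fails the run):
1. the grip is drawn sideways to the stop of its slide (12.5 of 14 mm or more) with the arm still down (value of joint latch above 0.0125 m and angle between nose's own z axis and vertical below 0.06 rad and contact force between the fingers and grip above 1 N), for 0.1 s.
2. the arm is lifted off the stud, carried by the grip (angle between nose's own z axis and vertical above 0.12 rad and contact force between the fingers and grip above 1 N), for 0.1 s.
At the end, for the whole second after the job is handed in: The cutting arm stands raised at 23 to 37 degrees (0.40 to 0.65 rad), still (the grip under 30 mm/s), held by the robot's fingers on the red grip (more than 2 N); the mount card lies within 15 mm of where it was and every other loose thing within 25 mm (angle between nose's own z axis and vertical between 0.4 and 0.65 rad and linear speed of grip below 0.03 m/s and contact force between the fingers and grip above 2 N and distance of mount_card from where it was at the start of the episode below 0.015 m and distance of each of tube_red, tube_yellow, tube_blue, brush_jar, solvent_tin, palette_knife from where it was at the start of the episode below 0.025 m); the arm keeps its last pose, push and grip.
It fails at once if the arm is heaved on while the catch still holds it (over 60 N between catch and stud) (contact force between stud and anything else above 60 N).
It fails at once if the arm is let fall or flung (the grip moves faster than 0.7 m/s) (linear speed of grip above 0.7 m/s).
It fails at once if a bystander is knocked away or over (distance of mount_card from where it was at the start of the episode above 0.03 m or distance of any of tube_red, tube_yellow, tube_blue, brush_jar, solvent_tin, palette_knife from where it was at the start of the episode above 0.04 m or angle between any of brush_jar, solvent_tin's own z axis and vertical above 0.5 rad).
It also fails if it takes over 45 s, if anything falls off the work surface, if the arm or the gripper's body presses on something with over 40 N, if the wrist force passes 120 N, or if a joint passes its speed limit or range.

## Working session

There is one attempt and no reset: what is moved stays moved. The work goes in short steps, Python scripts to look and compute and a shell command to move; the robot and the scene stay as the last step left them, time stands still between calls to the robot, and variables do not carry over. Pictures are saved under pics/ and viewed, at most 10 in all, crops included, and the job is handed in when it is done.

```bash
mkdir -p pics; cat > h.py <<'E'
import numpy as np, cv2
from cell import *
def pts(name):
    im,d=camera(name); i=camera_info(name); K=np.array(i["intrinsics"]);T=np.array(i["world_from_camera"])
    v,u=np.mgrid[:384,:512]; p=np.stack([(u-K[0,2])/K[0,0]*d,(v-K[1,2])/K[1,1]*d,d],-1)
    return im,d,p@T[:3,:3].T+T[:3,3]
def save(im,n): cv2.imwrite("pics/"+n,im[...,::-1])
def red(im):
    h=cv2.cvtColor(im,cv2.COLOR_RGB2HSV); return ((h[...,0]<8)|(h[...,0]>172))&(h[...,1]>150)&(h[...,2]>70)
E
python3 - <<'E'
from h import *
print(read_state(),grip_point_offset)
for n in("scene","top"):
    im,d,P=pts(n); save(im,n+"0.png")
    m=(red(im)&(d>0)).astype(np.uint8); k,l,s,c=cv2.connectedComponentsWithStats(m)
    for j in range(1,k):
        if s[j,4]>25:
            q=P[l==j]; print(n,s[j],c[j].round(),np.median(q,0).round(),q.min(0).round(),q.max(0).round())
E
```

```text
{'clock': 0.0, 'joints': array([-1.23957467e+00,  3.00451765e-01,  1.52160324e+00, -2.73359984e-05,
        1.32068867e+00, -6.66064951e-02]), 'qd': array([-0.00030493,  0.00064508, -0.00154609,  0.00035313, -0.00126987,
        0.0004303 ]), 'effort': array([-6.75796782e-04, -5.31808412e+01, -3.52740920e+01,  7.08032283e-02,
        2.43821600e-02, -1.43544225e-04]), 'eef_pos': array([ 212.97887564, -506.79731114,  204.88755934]), 'eef_rot': array([-3.14044242e+00, -5.01901750e-05,  3.97834908e-01]), 'wrist_force': array([-0.17801545,  0.36961628, -0.13349328]), 'moment': array([ 0.00913553, -0.0136242 ,  0.02514238]), 'finger_force': 0.0, 'finger_gap': 94.01495596302799} 18.8
scene [499  32  13  27 185] [507.  49.] [-876.  857.  148.] [-896.  840.  108.] [-863.  894.  232.]
scene [ 376   61   69   57 3123] [411.  87.] [-810.  476. -106.] [-906.  276. -255.] [-295.  663.   33.]
scene [ 27 133  16  11 131] [ 34. 137.] [ 641. -728.  126.] [ 617. -760.  108.] [ 660. -714.  129.]
scene [139 148  10  10  66] [144. 153.] [ 568. -332.  130.] [ 412. -480.   -2.] [ 583. -320.  134.]
scene [2
[... 299 characters left out ...]
  14.] [1141.  285.   47.] [1133.  276.   41.] [1151.  294.   53.]
top [36 86 10 10 81] [40. 91.] [911. 719.  11.] [896. 701.   2.] [928. 734.  21.]
top [ 57 150   7   6  36] [ 60. 153.] [705. 655.  11.] [696. 643.   1.] [713. 667.  19.]
top [497 150  15  16 195] [505. 157.] [ 636. -730.  126.] [ 613. -751.  104.] [ 658. -710.  134.]
top [369 179  10   9  72] [373. 183.] [ 568. -331.  132.] [ 556. -345.  121.] [ 580. -316.  139.]
top [226 189   7   6  28] [229. 192.] [561. 105.  20.] [554.  97.  -1.] [571. 118.  30.]
top [278 190  10  31 261] [283. 205.] [511. -61.  87.] [466. -76.  -4.] [559. -49.  98.]
top [221 200  10   7  40] [225. 203.] [525. 121.  20.] [515. 105.  -3.] [535. 135.  27.]
```

```bash
python3 - <<'E'
from h import *
im=cv2.imread("pics/top0.png"); cv2.imwrite("pics/topc.png",cv2.resize(im[60:260,180:440],None,fx=3,fy=3,interpolation=cv2.INTER_CUBIC)[:600])
im,d,P=pts("top"); m=red(im)&(d>0); m[:,:275]=0; m[:,292:]=0; m[:185]=0; m[225:]=0
q=P[m]; q=q[(q[:,2]>75)&(q[:,2]<100)]
r=cv2.minAreaRect(q[:,:2].astype(np.float32)); print(r,np.percentile(q[:,2],[5,50,95]))
l=cv2.fitLine(q[:,:2].astype(np.float32),cv2.DIST_HUBER,0,.01,.01).ravel(); print(l,np.degrees(np.arctan2(l[1],l[0])))
# green arm
h=cv2.cvtColor(im,cv2.COLOR_RGB2HSV); g=(h[...,0]>40)&(h[...,0]<90)&(h[...,1]>70)&(P[...,2]>60)&(P[...,2]<130)&(abs(P[...,1]+60)<150)
q=P[g];l=cv2.fitLine(q[:,:2].astype(np.float32),cv2.DIST_HUBER,0,.01,.01).ravel(); print(len(q),l,np.degrees(np.arctan2(l[1],l[0])),q.min(0),q.max(0))
E
```

```text
((513.422607421875, -62.4379997253418), (25.336833953857422, 89.85537719726562), 88.35205078125) [78.64606833 87.24245365 93.0477736 ]
[ 9.9947345e-01 -3.2447841e-02  5.1312158e+02 -6.1839363e+01] -1.8594508
562 [ 9.9888283e-01 -4.7255617e-02  7.4585779e+02 -7.2919067e+01] -2.7085557 [ 572.29458283 -207.54612858   66.13477696] [952.61265579 -45.48426101  98.0601132 ]
```

View pics/topc.png

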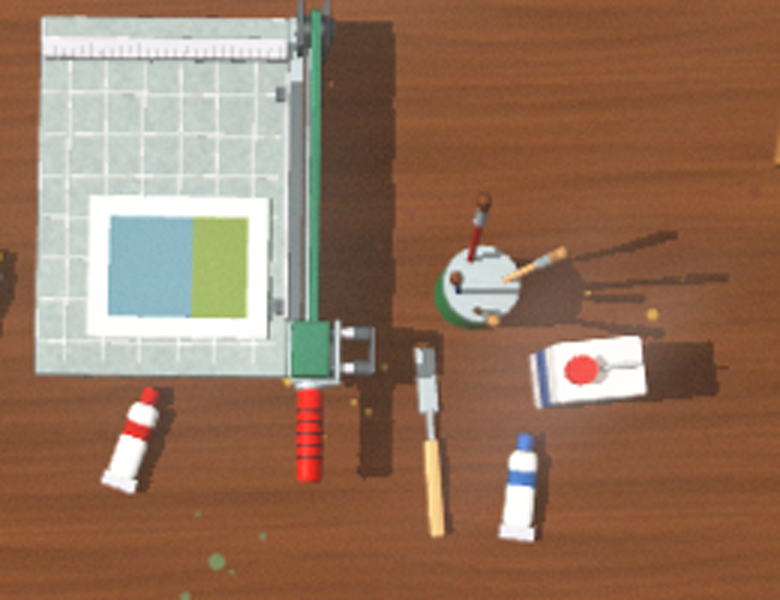

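View pics/scene0.png

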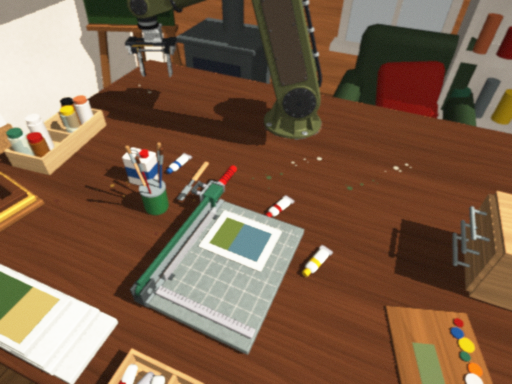

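The top view shows the grip at crop pixel (310,437), the nose at (310,348), the jar and brushes at (480,285), the tin at (588,370) and the knife at (430,450). The scene view agrees. That puts the grip at about (513,-62), z top 88, yaw about -2°. The pivot comes out at about x 946, which matches the 433 mm expected.

```bash
python3 -m handwheel '.55 .82 0 -.42 0;.55 .82 0 -.42 0;.55 .82 0 -.42 0;.55 .82 0 -.42 0;.55 .82 0 -.42 0;.55 .82 0 -.42 0;.55 .82 0 -.42 0;.55 .82 0 -.42 0;.55 .82 0 -.42 0;.55 .82 0 -.42 0;.55 .82 0 -.42 0;.55 .82 0 -.3 0' 40
```

```text
clock: 1.15
eef_pos: [477.7, -111.5, 205.5]
eef_rot: [-3.142, -0.0, -0.033]
wrist_force: [0.7, -0.2, -0.8]
finger_gap: 93.9
finger_force: 0.0
```

```bash
python3 -m handwheel '.4 .6 0 0 0;.4 .62 0 0 0;0 0 -.8 0 0;0 0 -.8 0 0;0 0 -.8 0 0;0 0 0 0 0' ; python3 - <<'E'
from h import *
im,d,P=pts("scene"); save(cv2.resize(im[110:250,150:310],None,fx=4,fy=4),"s1.png")
E
```

```text
clock: 1.65
eef_pos: [506.2, -63.9, 104.0]
eef_rot: [-3.14, 0.009, -0.031]
wrist_force: [-1.2, 0.5, -1.2]
finger_gap: 93.8
finger_force: 0.0
```

View pics/s1.png

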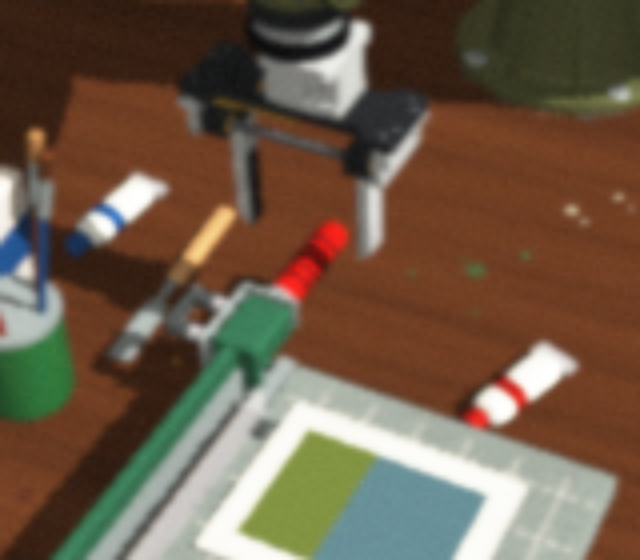

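The fingers, with tips at about (248,215) and (370,250), straddle the red grip at (315,258) and sit above it. I'll go down and close.

```bash
python3 -m handwheel '.1 0 -.6 0 0;.05 0 -.6 0 0;0 0 0 0 0;0 0 0 0 .5;0 0 0 0 .8;0 0 0 0 1;0 0 0 0 1;0 0 0 0 1;0 0 0 0 1;0 0 0 0 1' 35
```

```text
clock: 2.53
eef_pos: [515.1, -64.7, 61.7]
eef_rot: [3.142, -0.0, -0.032]
wrist_force: [-0.2, -1.0, -0.4]
finger_gap: 50.6
finger_force: 0.0
```

```bash
python3 -m handwheel '-.05 0 -.12 0 1;0 0 0 0 1;0 0 0 0 1;0 0 0 0 1;0 0 0 0 1;0 0 0 0 1;0 0 0 0 1;0 0 0 0 1;0 0 0 0 1;0 0 0 0 1;0 0 0 0 1;0 0 0 0 1' 35
```

```text
clock: 3.53
eef_pos: [512.9, -64.1, 56.5]
eef_rot: [-3.141, 0.001, -0.031]
wrist_force: [0.0, 4.4, -1.0]
finger_gap: 25.1
finger_force: 35.0
```

```bash
python3 -m handwheel '0 -.05 0 0 1;0 -.05 0 0 1;0 -.05 0 0 1;0 -.05 0 0 1;0 -.05 0 0 1;0 0 0 0 1;0 0 0 0 1'; python3 -m handwheel '0 -.05 0 0 1;0 0 0 0 1;0 0 0 0 1'
```

```text
clock: 4.12
eef_pos: [512.6, -73.5, 56.4]
eef_rot: [-3.14, 0.002, -0.031]
wrist_force: [-2.0, 9.4, 1.2]
finger_gap: 24.9
finger_force: 35.0
clock: 4.37
eef_pos: [512.5, -75.4, 56.4]
eef_rot: [-3.14, 0.002, -0.031]
wrist_force: [-2.7, 10.6, 1.4]
finger_gap: 24.9
finger_force: 35.0
```

```bash
for i in 1; do :; done; python3 -m handwheel '0 -.05 0 0 1;0 0 0 0 1;0 0 0 0 1'; python3 -m handwheel '0 -.03 0 0 1;0 0 0 0 1;0 0 0 0 1';python3 -m handwheel '0 -.03 0 0 1;0 0 0 0 1;0 0 0 0 1'
```

```text
clock: 4.62
eef_pos: [512.4, -77.3, 56.4]
eef_rot: [-3.139, 0.002, -0.031]
wrist_force: [-4.3, 12.1, 1.1]
finger_gap: 24.8
finger_force: 35.0
clock: 4.87
eef_pos: [512.4, -78.3, 56.4]
eef_rot: [-3.139, 0.002, -0.031]
wrist_force: [-2.1, 13.2, 2.0]
finger_gap: 24.9
finger_force: 35.0
clock: 5.12
eef_pos: [512.4, -78.5, 56.4]
eef_rot: [-3.137, 0.002, -0.031]
wrist_force: [-2.6, 22.4, 2.8]
finger_gap: 25.2
finger_force: 35.0
```

The stop shows clearly: the TCP halted at y -78.5 and the force jumped from 13 to 22 N. Next is a gentle lift, checking the force as it goes.

```bash
python3 -m handwheel '0 0 .03 0 1;0 0 .03 0 1;0 0 .03 0 1;0 0 .03 0 1;0 0 0 0 1;0 0 0 0 1'; python3 -m handwheel '0 0 .05 0 1;.01 0 .05 0 1;0 0 .05 0 1;.01 0 .05 0 1;0 0 0 0 1'
```

```text
clock: 5.62
eef_pos: [512.6, -78.4, 60.8]
eef_rot: [-3.138, 0.002, -0.031]
wrist_force: [0.8, 21.7, -4.3]
finger_gap: 25.2
finger_force: 35.0
clock: 6.03
eef_pos: [513.1, -78.5, 68.9]
eef_rot: [-3.138, 0.003, -0.031]
wrist_force: [-0.2, 20.1, -3.7]
finger_gap: 25.0
finger_force: 35.0
```

```bash
python3 -m handwheel '.02 0 .15 0 1;.03 0 .3 0 1;.04 0 .32 0 1;.07 0 .35 0 1;.07 0 .35 0 1;.07 0 .35 0 1;.1 -.01 .34 0 1;.1 0 .34 0 1;.1 -.01 .3 0 1;.07 0 .2 0 1;0 0 0 0 1;0 0 0 0 1'
```

```text
clock: 7.03
eef_pos: [540.6, -79.4, 189.2]
eef_rot: [-3.137, 0.001, -0.03]
wrist_force: [1.6, 16.3, -5.3]
finger_gap: 25.5
finger_force: 35.0
```

```bash
python3 -m handwheel '.06 0 .15 0 1;.12 -.01 .3 0 1;.14 0 .33 0 1;.14 -.01 .33 0 1;.16 0 .32 0 1;.17 -.01 .31 0 1;.11 0 .18 0 1;.05 0 .08 0 1;0 0 0 0 1;0 0 0 0 1;0 0 0 0 1;0 0 0 0 1'; python3 - <<'E'
from h import *
im,d,P=pts("scene"); save(cv2.resize(im[90:270,120:340],None,fx=3.3,fy=3.3),"s2.png")
E
```

```text
clock: 8.03
eef_pos: [578.5, -80.8, 268.6]
eef_rot: [-3.138, 0.002, -0.03]
wrist_force: [1.5, 14.5, -3.5]
finger_gap: 25.7
finger_force: 35.0
```

View pics/s2.png

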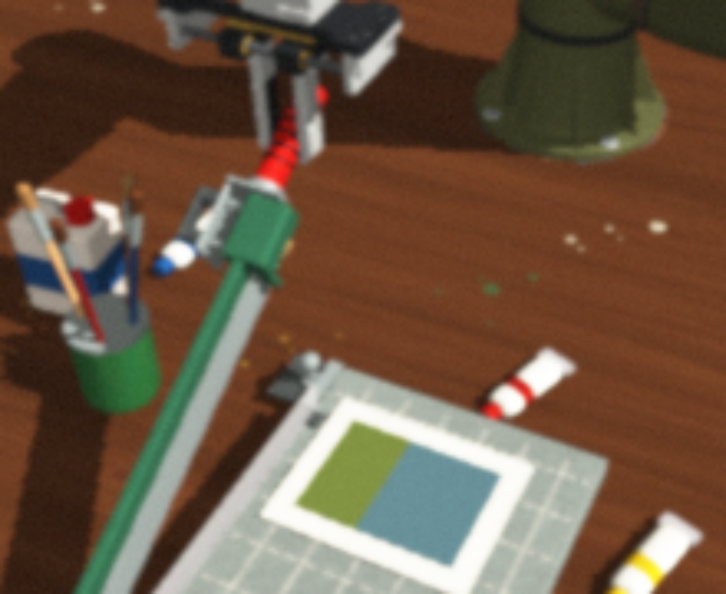

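The fingers at (262,110) and (310,120) hold the red grip at (290,140). The arm is raised off the stud at (310,365), and the card and other things are undisturbed. The rise of 212 mm works out to about 30°.

```bash
python3 -m handwheel '0 0 0 0 1;0 0 0 0 1;0 0 0 0 1;0 0 0 0 1;0 0 0 0 1;0 0 0 0 1'; python3 -c "
from cell import *
print(sign_off())"
```

```text
clock: 8.58
eef_pos: [578.5, -80.8, 268.6]
eef_rot: [-3.138, 0.002, -0.03]
wrist_force: [1.2, 14.8, -5.3]
finger_gap: 25.7
finger_force: 35.0
the job is handed in; nothing more can be done
None
```

The trimmer arm is off its stud and held still at about 30° by the red grip; the last picture showed nothing on the table disturbed, and I've handed the job in, though no verdict came back.

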